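# Refill the thread stand in shade order

## Robot

A 6-joint arm with a two-finger parallel gripper is mounted at the origin on the work surface. World frame = base frame: x ahead of the robot, y to its left, z up, the work surface at z = 0. Lengths are in mm, angles in rad, forces in N, time in s.
With the tool pointing down it reaches from about 350 to 775 mm from the base axis. Payload 7.3 kg.
Tool frame: the origin (TCP) lies on the front face of the gripper's body, between the roots of the fingers; the fingertips stand 66 mm ahead of it and the grasp point (between the pads) lies 47 mm ahead of it (bot.tip_extent is the distance from the TCP to the fingertips, in mm); z points along the fingers, y is the line along which they close (so a half turn about z gives the same grasp; the last joint's range is limited). The gripper opens to 92 mm and grips with 3 to 60 N. Pads are 19 mm wide; open, the fingers measure 130 mm over their backs; the gripper's body (75 mm by 190 mm) begins 47 mm behind the grasp point.
Start: joints at [1.063, 0.342, 1.524, -0, 1.275, -0.146], TCP at [185.812, 491.032, 292.241] pointing down, gripper open.
Joint ranges: [-2.53, 2.53], [-0.77, 2.02], [0.04, 2.7], [-1, 4.14], [0.28, 2.66], [-3.11, 3.11]. Speed limits (rad/s): [2.57, 2.57, 3.14, 3.14, 3.14, 3.14].

## Interface

Orientations are given as [roll, pitch, yaw] about the fixed x, y, z axes, in that order (R = Rz(yaw) Ry(pitch) Rx(roll)).
In Python, from plant import readout, viewer, order, bot gives the robot as it stands.
- The arm moves only by the shell command python3 -m creep 'ROWS'. ROWS is text: rows parted by semicolons, each of 7 numbers parted by spaces: the shift along the world's x, y, z in m, then the turn, a rotation vector about the world's x, y, z in rad, then the opening in per cent of the stroke, from 0 (shut) to 100 (fully open). A call has 1 to 8 rows; each row shifts and turns the commanded pose from where the row before left it; what a row does not reach is not made up. A row lasts 1/12 s, in which the tool goes at most 41.7 mm and 7.16 degrees, less where a joint would pass 70% of its speed; a pose out of reach is approached as far as the arm can. A call is refused whole if a number of a shift passes 0.0417 or a number of a turn 0.125, either way. A call with a gripper value outside its range is refused whole. The fingers move at their own pace and stop on an object; the grip force is fixed at half the most. Time passes only in rows, so rows that do not move let the fingers close. It gives the time, the measured TCP pose, the force, the opening and the grip force at its end, in the units of the state.
- readout.get_obs(): the state, without advancing time (a new reading comes with each control period).
- viewer.capture(name): name is "scene" or "top" or "wrist"; returns the picture (480x640x3 uint8, red, green, blue); there is no depth.
- viewer.camera_info(name): a dict with "fx", "fy", "cx", "cy" (pixels), "origin" and "rotation" of the camera in the world. Camera axes: x right, y up, looking along -z (the intrinsics and any distortion apply to the point x, -y, -z); pixel columns grow to the right and rows downward; lengths in mm; the calibration is good to about 2 mm. A picture is of the moment at which its call begins: read the wrist's pose just before it. camera_info takes no time and is no camera call; for the wrist camera it gives the pose at the moment of the call.
- order.close_job(): hands the job in; it is judged then, once.
The state is a dict: "time": time; "joint_positions": joint angles; "dq": joint speeds; "tau": joint torques, N m; "tool_pos": TCP position; "tcp_rot": TCP orientation; "contact_force": force on the tool from outside, world axes, zero at the start; "moment": the same for the moment, N m; "grip_width": finger opening in mm; "finger_force": force on a finger pad.
Only numpy, scipy, OpenCV 4.12 (cv2) and the standard library are available. Lean on these libraries where they do the work, as an engineer would, in place of code of your own. Each camera call takes 0.05 s, during which the arm holds its last target. There are 200 camera calls.

## Task

Refill the bench thread stand so that its row of cones runs from light to dark between the white and the black cone that already stand at its two ends: the yellow cone next to the white one, the blue cone next to the black one, the orange cone next to the yellow, and the red cone between the orange and the blue. Set each cone upright and fully down on its own spindle, and let go of it. Leave the white and the black cone on their spindles, and do not disturb the glue jar, the button tin or the wooden pressing block.

Things in the scene. Friction and masses are not known exactly. Their poses are not given: they have to be found in the camera images.
- stand: thread stand, fixed: wooden board 86 (x) by 584 mm (y), six steel spindles in a row at x = 0, y = -250, -150, -50, 50, 150, 250 mm. Cones rest on grey seats 68 mm wide, 28 mm above the table; spindles 8 mm thick, tips 113 mm above the table; play about 8 mm. White and black cones on the end spindles, four between are empty. Origin: centre of underside, at table height; z up.
- white: White thread cone, same make and size as the others (114 mm tall, 64 mm wide), loose, already on one of the two end spindles of the stand; which end varies. It stays there. Origin: centre of its underside; z up; yaw means nothing.
- black: Black thread cone, same make and size as the others (114 mm tall, 64 mm wide), loose, already on one of the two end spindles of the stand; which end varies. It stays there. Origin: centre of its underside; z up; yaw means nothing.
- yellow: Yellow thread cone, loose, upright on the table, 114 mm tall, 0.12 kg. Yarn 64 mm wide near the foot, tapering to 46 mm at 97 mm up; bare cardboard tube 25 mm wide from 102 to 114 mm. Hollow right through: opening 40 mm at the foot, 26 mm at 97 mm. Grip across the yarn 70 to 90 mm above the foot (about 50 mm wide). Origin: centre of underside; z up its axis; yaw means nothing.
- orange: Orange thread cone, loose, upright on the table, 114 mm tall, 0.12 kg. Yarn 64 mm wide near the foot, tapering to 46 mm at 97 mm up; bare cardboard tube 25 mm wide from 102 to 114 mm. Hollow right through: opening 40 mm at the foot, 26 mm at 97 mm. Grip across the yarn 70 to 90 mm above the foot (about 50 mm wide). Origin: centre of underside; z up its axis; yaw means nothing.
- red: Red thread cone, loose, upright on the table, 114 mm tall, 0.12 kg. Yarn 64 mm wide near the foot, tapering to 46 mm at 97 mm up; bare cardboard tube 25 mm wide from 102 to 114 mm. Hollow right through: opening 40 mm at the foot, 26 mm at 97 mm. Grip across the yarn 70 to 90 mm above the foot (about 50 mm wide). Origin: centre of underside; z up its axis; yaw means nothing.
- blue: Blue thread cone, loose, upright on the table, 114 mm tall, 0.12 kg. Yarn 64 mm wide near the foot, tapering to 46 mm at 97 mm up; bare cardboard tube 25 mm wide from 102 to 114 mm. Hollow right through: opening 40 mm at the foot, 26 mm at 97 mm. Grip across the yarn 70 to 90 mm above the foot (about 50 mm wide). Origin: centre of underside; z up its axis; yaw means nothing.
- glue: bystander, loose: small white glue jar with a blue screw lid, 60 mm across, 63 mm tall. Origin: centre of its underside.
- tin: bystander, loose: round button tin, steel with a green lid, 87 mm across, 38 mm tall. Origin: centre of its underside.
- clapper: bystander, loose: wooden pressing block (tailor's clapper), 62 mm (x) by 240 mm (y) by 40 mm tall, lying beyond the stand. Origin: centre of its underside.
Things that resemble listed ones, but are neither listed nor needed, are in the scene too. What is shaped like the orange but green is not meant.

How it is judged:
By the outcome, as a careful person would: the job done as asked, in the order asked, and still so for the second after the job is handed in, with the robot touching nothing.
It also fails if it takes over 123 s, if anything falls off the work surface, if the arm or the gripper's body presses on something with over 40 N, if the wrist force passes 120 N, or if a joint passes its speed limit or range.

## Working session

There is one attempt and no reset: what is moved stays moved. The work goes in short steps, Python scripts to look and compute and a shell command to move; the robot and the scene stay as the last step left them, time stands still between calls to the robot, and variables do not carry over. Pictures are saved under pics/ and viewed, at most 14 in all, crops included, and the job is handed in when it is done.

```bash
ls; mkdir -p pics; python3 - <<'E'
from plant import readout, viewer, order, bot
import cv2
for n in ("scene","top"):
    cv2.imwrite(f"pics/{n}0.png",viewer.capture(n)[:,:,::-1]); print(viewer.camera_info(n))
print(readout.get_obs())
E
```

```text
pics
{'fx': 497.59201260268856, 'fy': 497.59201260268856, 'cx': 326.31064525004825, 'cy': 231.1212967876526, 'origin': array([1268.55113598,  276.34786093, 1148.21732257]), 'rotation': array([0.58316008, 0.01412361, 1.90770556])}
{'fx': 458.3089816672656, 'fy': 458.3089816672656, 'cx': 315.40009344109626, 'cy': 238.6753387165854, 'origin': array([ 489.56895721,  -13.16720639, 1092.47764686]), 'rotation': array([ 0.10055259,  0.0087881 , -1.57321411])}
{'time': 0.1, 'joint_positions': array([ 1.06301919e+00,  3.42688652e-01,  1.52490502e+00, -1.41033930e-05,
        1.27537482e+00, -1.45987068e-01]), 'dq': array([-0.00041489, -0.00192565, -0.00285977,  0.00040503,  0.00055035,
       -0.00052806]), 'tau': array([ 2.40978974e-03, -4.32004380e+01, -2.44697589e+01,  7.18714390e-02,
        5.26046182e-02, -9.22631989e-05]), 'tool_pos': array([185.67196362, 490.79425734, 291.60165408]), 'tcp_rot': array([-3.14022948e+00, -1.86799638e-04,  2.77980658e+00]), 'contact_force': array([0.06010778, 0.68411388, 0.3550024 ]), 'moment': array([0.0057379 , 0.0015286 , 0.01666551]), 'finger_force': 0.0, 'grip_width': 91.29788738954015}
```

View pics/scene0.png

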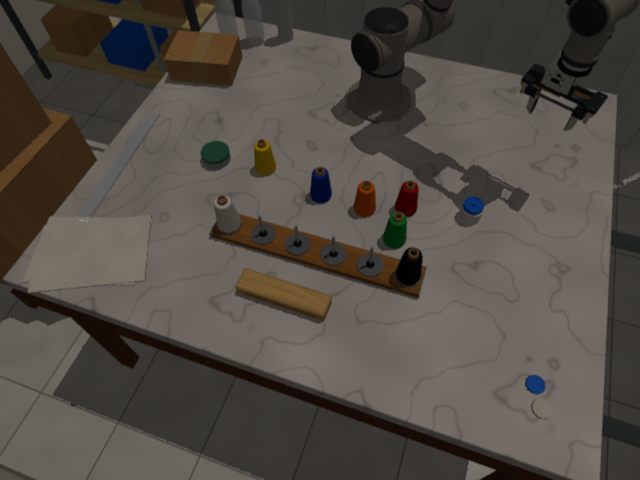

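View pics/top0.png

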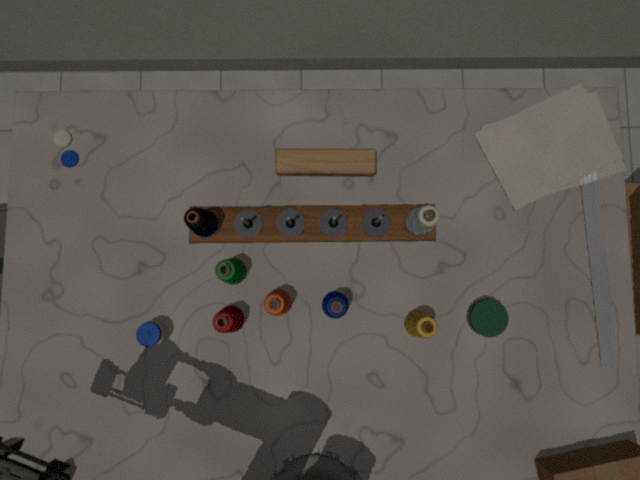

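Scene: white is at the right end of the stand in the top view (428,215; y<0) and black at the left (200,220; y>0). What could be mistaken: orange (277,302), red (228,319), blue (335,304) and yellow (422,323). The green lookalike at (231,271) is not wanted. The blue caps at (149,334) and (70,158) are the glue lid and a stray cap. I choose by colour and check in one close crop.

```bash
cat > h.py <<'E'
import numpy as np, cv2
from scipy.spatial.transform import Rotation as R
from plant import readout, viewer
def rot(ci): return R.from_euler('xyz',ci['rotation']).as_matrix()
def cast(ci,u,v,z):
    d=rot(ci)@np.array([(u-ci['cx'])/ci['fx'],-(v-ci['cy'])/ci['fy'],-1.])
    o=np.array(ci['origin']); return (o+d*(z-o[2])/d[2])
def proj(ci,p):
    q=rot(ci).T@(np.array(p,float)-ci['origin']); return ci['cx']+ci['fx']*q[0]/-q[2], ci['cy']-ci['fy']*q[1]/-q[2]
HUE={'yellow':(22,33),'orange':(6,16),'red':(0,5),'blue':(112,130),'green':(55,80)}
def mask(img,c,smin=130,vmin=40):
    h=cv2.cvtColor(img,cv2.COLOR_RGB2HSV); a,b=HUE[c]
    m=(h[...,0]>=a)&(h[...,0]<=b)&(h[...,1]>smin)&(h[...,2]>vmin)
    if c=='red': m|=(h[...,0]>172)&(h[...,1]>smin)&(h[...,2]>vmin)
    return m.astype(np.uint8)
E
python3 - <<'E'
from h import *
im=cv2.imread('pics/top0.png')
c=im[190:345,180:445]; cv2.imwrite('pics/crop.png',cv2.resize(c,None,fx=3,fy=3,interpolation=cv2.INTER_CUBIC))
for n in('top','scene'):
    im=cv2.imread(f'pics/{n}0.png')[:,:,::-1].copy(); ci=viewer.camera_info(n)
    for k in HUE:
        m=mask(im,k); N,l,s,ce=cv2.connectedComponentsWithStats(m)
        print(n,k,[(s[i].tolist(),ce[i].round(1).tolist(),cast(ci,*ce[i],55)[:2].round().tolist()) for i in range(1,N) if s[i,4]>80])
E
```

```text
top yellow [([405, 310, 32, 27, 458], [419.0, 323.9], [403.0, -235.0])]
top orange [([190, 205, 245, 38, 3732], [313.9, 225.0], [626.0, -1.0]), ([264, 289, 28, 27, 468], [277.9, 302.2], [451.0, 80.0])]
top red [([213, 307, 31, 26, 341], [227.2, 321.3], [409.0, 194.0])]
top blue [([323, 295, 24, 23, 263], [333.7, 305.4], [444.0, -45.0])]
top green [([216, 260, 22, 24, 166], [228.8, 271.9], [519.0, 192.0])]
scene yellow [([254, 141, 22, 35, 535], [263.8, 159.6], [416.0, -232.0])]
scene orange [([141, 0, 46, 18, 568], [165.2, 6.9], [-168.0, -888.0]), ([41, 5, 72, 52, 2279], [75.1, 29.1], [56.0, -1133.0]), ([160, 30, 40, 52, 1337], [179.1, 53.8], [62.0, -703.0]), ([203, 34, 39, 51, 1517], [222.1, 58.9], [40.0, -549.0]), ([0, 44, 96, 240, 11130], [32.4, 162.7], [643.0, -871.0]), ([353, 181, 23, 36, 645], [364.8, 199.3], [460.0, 89.0]), ([219, 215, 181, 72, 2706], [314.0, 251.2], [661.0, 14.0]), ([399, 266, 27, 29, 162], [414.6, 284.7], [672.0, 280.0])]
scene red [([395, 181, 23, 36, 505], [407.3, 200.3], [426.0, 200.0])]
scene blue [([312, 169, 19, 32, 160], [323.4, 181.3], [437.0, -40.0])]
scene green [([202, 142, 26, 20, 417], [214.5, 151.5], [433.0, -383.0]), ([389, 213, 17, 31, 167], [399.7, 226.9], [518.0, 203.0])]
```

View pics/crop.png

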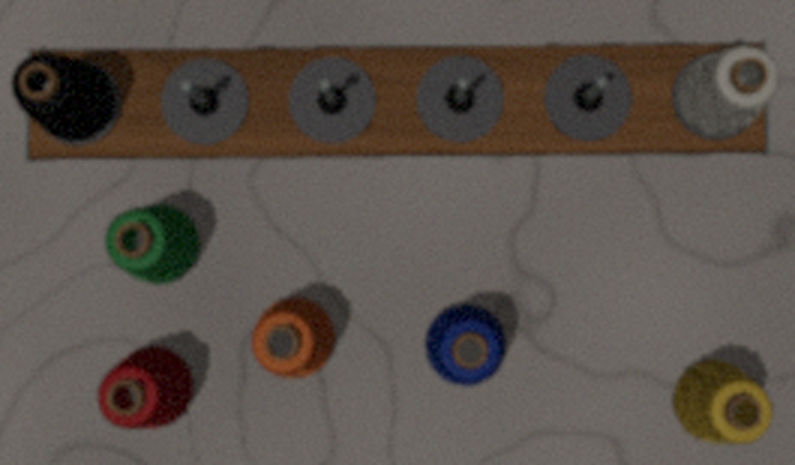

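The crop confirms the choice. Tube tops are at crop pixels (offset 180,190; scale 3): orange (283,341), red (126,397), blue (470,349), yellow (743,411), with green excluded. Seats are at (205,100), (332,100), (460,97), (589,97).

```bash
python3 - <<'E'
from h import *
ci=viewer.camera_info('top')
f=lambda u,v:(u/3+180-.33,v/3+190-.33)
for k,p in dict(orange=(283,341),red=(126,397),blue=(470,349),yellow=(743,411),green=(133,240)).items(): print(k,cast(ci,*f(*p),114)[:2].round(1))
im=cv2.imread('pics/top0.png'); hsv=cv2.cvtColor(im,cv2.COLOR_BGR2HSV)
for p in [(205,100),(332,100),(460,97),(589,97)]:
    u,v=map(round,f(*p)); w=hsv[v-18:v+19,u-19:u+20]; m=((w[...,1]<95)).astype(np.uint8)
    cs,_=cv2.findContours(m,0,2); c=max(cs,key=cv2.contourArea); e=cv2.fitEllipse(cv2.convexHull(c)); q=(e[0][0]+u-19,e[0][1]+v-18)
    print('seat',np.round(q,1),np.round(e[1],1),cast(ci,*q,28)[:2].round(1),cast(ci,*f(*p),28)[:2].round(1))
E
```

```text
orange [451.   83.2]
red [412.2 193.5]
blue [445.1 -48.7]
yellow [ 401.8 -239.5]
green [522.4 190.5]
seat [247.8 223.3] [28.8 29.4] [633.7 154.3] [634.5 153.9]
seat [290.3 223. ] [28.8 29.4] [634.2  54.6] [634.1  54.6]
seat [332.9 222.5] [28.9 29.2] [635.  -45.2] [636.1 -45.4]
seat [375.6 222.1] [29.1 29.1] [ 635.6 -145. ] [ 635.7 -146. ]
```

```bash
python3 -m creep '.0226 -.0297 0 0 0 -.121 100;.0226 -.0297 0 0 0 -.121 100;.0226 -.0297 0 0 0 -.121 100;.0226 -.0297 0 0 0 -.121 100;.0226 -.0297 0 0 0 -.121 100'
python3 -m creep '.0226 -.0297 0 0 0 -.121 100;.0226 -.0297 0 0 0 -.121 100;.0226 -.0297 0 0 0 -.121 100;.0226 -.0297 0 0 0 -.121 100;.0226 -.0297 0 0 0 -.121 100; 0 0 0 0 0 0 100;0 0 0 0 0 0 100'
cat > look.py <<'E'
import sys; from h import *
n=sys.argv[1]; ci=viewer.camera_info('wrist'); im=viewer.capture('wrist')
cv2.imwrite(f'pics/{n}.png',im[:,:,::-1])
np.save(f'pics/{n}.npy',ci,allow_pickle=True)
o=readout.get_obs(); print(o['time'],o['tool_pos'].round(1),o['tcp_rot'].round(3),ci)
E
python3 look.py w1
```

```text
time: 0.52
tool_pos: [299.3, 341.0, 292.0]
tcp_rot: [-3.141, 0.0, 2.169]
contact_force: [1.3, 1.0, -1.1]
grip_width: 91.8
finger_force: 0.0
time: 1.1
tool_pos: [412.6, 192.6, 291.8]
tcp_rot: [-3.141, 0.0, 1.566]
contact_force: [-0.2, 0.1, 0.2]
grip_width: 91.6
finger_force: 0.0
1.15 [411.8 193.6 291.8] [-3.14  -0.     1.569] {'fx': 374.7406685263423, 'fy': 374.7406685263423, 'cx': 312.78876914847723, 'cy': 236.93647548082848, 'origin': array([413.71379562, 265.07344947, 383.76500584]), 'rotation': array([-0.27669539,  0.00055561, -0.00447598])}
```

View pics/w1.png

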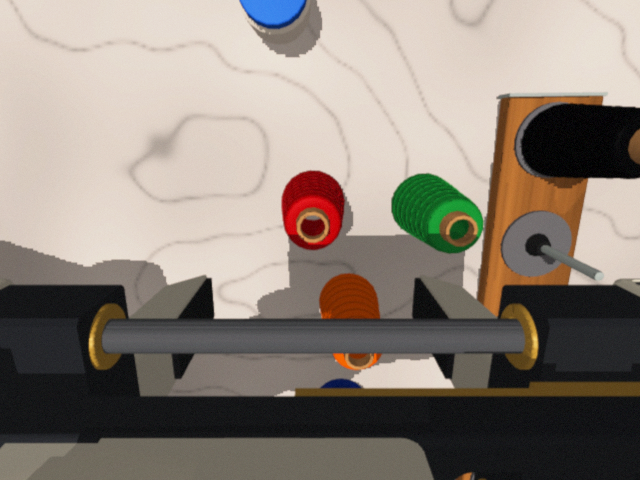

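```bash
python3 - <<'E'
from h import *
ci=np.load('pics/w1.npy',allow_pickle=True).item()
for k,u,v,z in [('red',313,227,114),('green',460,230,114),('orange',360,356,114),('seat',537,243,28),('tip',600,276,113)]: print(k,cast(ci,u,v,z).round(1))
print(proj(ci,[412,193.5,114]),proj(ci,[412,194,245]))
E
```

```text
red [413.4 196.1 114. ]
green [522.8 193.4 114. ]
orange [451.6  86.5 114. ]
seat [635.3 156.8  28. ]
tip [635.3 155.8 113. ]
(np.float64(311.11886169326397), np.float64(230.44181058873642)) (np.float64(309.557245234132), np.float64(311.60994113522685))
```

Wrist view: red's tube top is at (313,227), green is beside it at (460,230), orange is behind the fingers at (360,356), and the blue-slot seat is at (537,243). These agree with the top view to within about 2.5 mm. Next I descend on red.

```bash
python3 -m creep '.001 .001 -.041 0 0 0 100;0 0 -.041 0 0 0 100;0 0 -.041 0 0 0 100;0 0 -.030 0 0 0 100;0 0 -.011 0 0 0 100;0 0 0 0 0 0 100;0 0 0 0 0 0 0;0 0 0 0 0 0 0'
python3 -m creep '0 0 0 0 0 0 0;0 0 0 0 0 0 0;0 0 0 0 0 0 0;0 0 0 0 0 0 0'
```

```text
time: 1.82
tool_pos: [413.1, 196.0, 129.3]
tcp_rot: [3.14, -0.001, 1.572]
contact_force: [-0.4, 0.6, -0.5]
grip_width: 82.7
finger_force: 0.0
time: 2.15
tool_pos: [413.0, 195.1, 128.9]
tcp_rot: [3.14, -0.0, 1.57]
contact_force: [0.5, 0.2, 0.4]
grip_width: 56.3
finger_force: 0.0
```

```bash
python3 -m creep '0 0 0 0 0 0 0;0 0 0 0 0 0 0;0 0 0 0 0 0 0;0 0 .020 0 0 0 0;0 0 .040 0 0 0 0;0 0 .040 0 0 0 0;0 0 .030 0 0 0 0;0 0 0 0 0 0 0'
python3 look.py w2
```

```text
time: 2.82
tool_pos: [415.2, 195.7, 263.9]
tcp_rot: [3.131, -0.003, 1.57]
contact_force: [1.3, 0.2, -0.7]
grip_width: 49.2
finger_force: 29.7
2.8667 [414.1 195.3 260.9] [ 3.135e+00 -2.000e-03  1.570e+00] {'fx': 374.7406685263423, 'fy': 374.7406685263423, 'cx': 312.78876914847723, 'cy': 236.93647548082848, 'origin': array([415.00798119, 267.90732173, 356.07432757]), 'rotation': array([-0.27355355, -0.011119  , -0.00105293])}
```

View pics/w2.png

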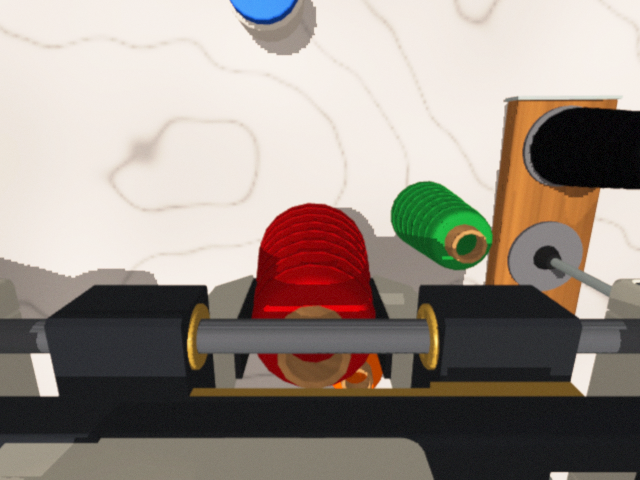

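Red is held upright (ring around (314,350)). I carry it to the third spindle.

```bash
python3 -m creep '.0317 -.0199 0 0 0 0 0;.0317 -.0199 0 0 0 0 0;.0317 -.0199 0 0 0 0 0;.0317 -.0199 0 0 0 0 0;.0317 -.0199 0 0 0 0 0;.0317 -.0199 0 0 0 0 0;.0317 -.0199 0 0 0 0 0;0 0 0 0 0 0 0'
python3 -m creep '0 0 0 0 0 0 0;0 0 0 0 0 0 0;0 0 0 0 0 0 0'
python3 look.py w3; python3 - <<'E'
from h import *
cv2.imwrite('pics/s3.png',cv2.resize(viewer.capture('scene')[120:330,200:480],None,fx=2.8,fy=2.8,interpolation=2)[:,:,::-1])
E
```

```text
time: 3.53
tool_pos: [638.4, 51.2, 254.3]
tcp_rot: [-3.14, 0.002, 1.566]
contact_force: [-0.7, -0.6, -1.6]
grip_width: 49.6
finger_force: 29.7
time: 3.78
tool_pos: [633.6, 56.5, 257.2]
tcp_rot: [-3.139, -0.0, 1.571]
contact_force: [1.0, 0.6, -1.4]
grip_width: 49.1
finger_force: 29.7
3.8333 [633.7  56.6 257.8] [-3.14  -0.     1.571] {'fx': 374.7406685263423, 'fy': 374.7406685263423, 'cx': 312.78876914847723, 'cy': 236.93647548082848, 'origin': array([634.61387356, 128.92797463, 349.18079446]), 'rotation': array([-0.27625872,  0.0019967 , -0.00032667])}
```

View pics/w3.png

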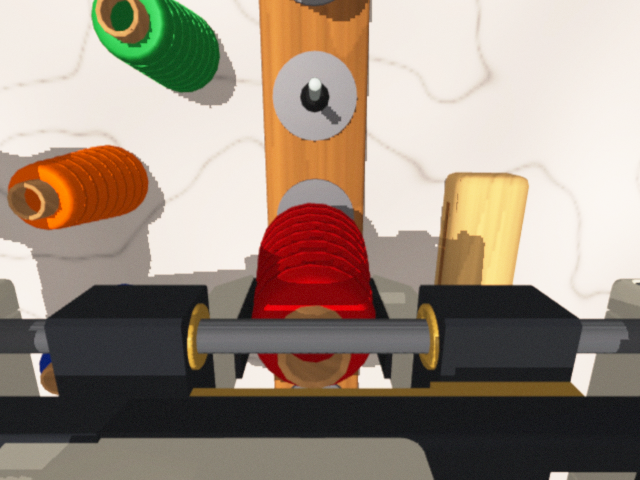

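View pics/s3.png

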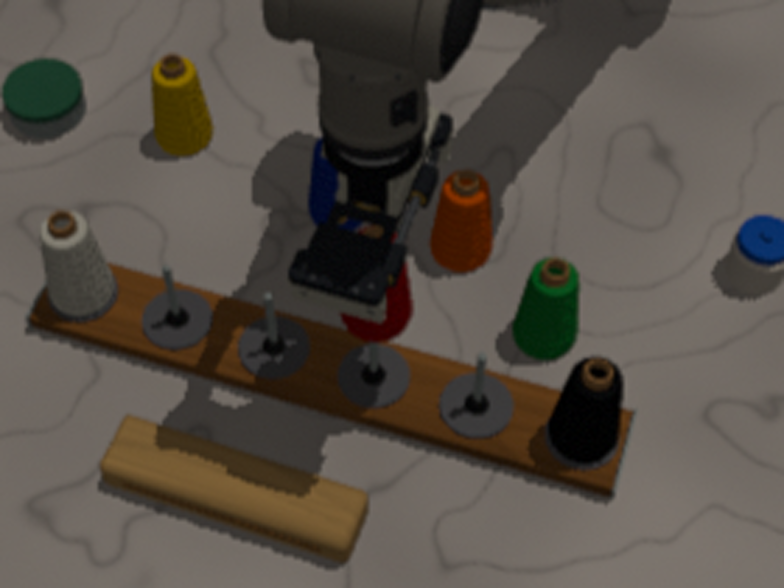

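Wrist view: red is centred over the board line (about 313, against 315 for the spindle line). The free blue-slot seat is at (315,95) and its tip at (315,85). Quick numeric check, then lower.

```bash
python3 - <<'E'
from h import *
ci=np.load('pics/w3.npy',allow_pickle=True).item()
print(cast(ci,315,95,28),cast(ci,315,84,113),cast(ci,35,202,114))
im=cv2.imread('pics/w3.png')[:,:,::-1].copy();m=mask(im,'red');v,u=np.nonzero(m);print(v.min(),u.min(),u.max())
for y in (53,55,57,59): print(y,proj(ci,[634,y+32,137]))
E
```

```text
[635.76045002 156.55365232  28.        ] [635.44923384 155.30478702 113.        ] [457.32414364  85.32257794 114.        ]
203 251 375
53 (np.float64(312.4838310000261), np.float64(209.86632495554534))
55 (np.float64(312.4819236135062), np.float64(206.45294707537448))
57 (np.float64(312.480006549055), np.float64(203.02224998058725))
59 (np.float64(312.4780797328276), np.float64(199.5741015213973))
```

```bash
python3 -m creep '.001 -.001 -.025 0 0 0 0;0 0 -.025 0 0 0 0;0 0 -.025 0 0 0 0;0 0 -.015 0 0 0 0;0 0 -.010 0 0 0 0;0 0 0 0 0 0 0;0 0 0 0 0 0 0'
python3 -m creep '0 0 -.001 0 0 0 0;0 0 0 0 0 0 0'
```

```text
time: 4.47
tool_pos: [635.7, 55.2, 158.8]
tcp_rot: [3.141, 0.0, 1.571]
contact_force: [0.2, 0.9, -1.3]
grip_width: 49.7
finger_force: 29.7
time: 4.63
tool_pos: [636.0, 54.9, 158.1]
tcp_rot: [3.14, 0.0, 1.57]
contact_force: [0.2, -0.5, -1.9]
grip_width: 49.2
finger_force: 29.7
```

```bash
python3 -m creep '0 0 -.0015 0 0 0 0;0 0 0 0 0 0 0;0 0 0 0 0 0 100;0 0 0 0 0 0 100;0 0 0 0 0 0 100;0 0 0 0 0 0 100;0 0 0 0 0 0 100;0 0 .01 0 0 0 100'
python3 -m creep '0 0 .03 0 0 0 100;0 0 .04 0 0 0 100;0 0 .04 0 0 0 100;-.0368 .006 0 0 0 0 100;-.0368 .006 0 0 0 0 100;-.0368 .006 0 0 0 0 100;-.0368 .006 0 0 0 0 100;-.0368 .006 0 0 0 0 100'
python3 -m creep '0 0 0 0 0 0 100;0 0 0 0 0 0 100;0 0 0 0 0 0 100'
python3 look.py w4; python3 - <<'E'
from h import *
cv2.imwrite('pics/s4.png',np.hstack([cv2.resize(viewer.capture('scene')[180:300,200:440],None,fx=2,fy=2),cv2.resize(viewer.capture('wrist'),(320,240))])[:,:,::-1])
E
```

```text
time: 5.3
tool_pos: [634.7, 54.7, 164.1]
tcp_rot: [-3.138, -0.0, 1.57]
contact_force: [-0.9, 1.3, -0.5]
grip_width: 84.7
finger_force: 0.0
time: 5.97
tool_pos: [449.9, 84.9, 276.5]
tcp_rot: [3.14, -0.0, 1.57]
contact_force: [0.2, -0.6, 1.4]
grip_width: 92.0
finger_force: 0.0
time: 6.22
tool_pos: [452.6, 84.7, 276.9]
tcp_rot: [3.139, 0.0, 1.57]
contact_force: [0.8, -0.3, -0.1]
grip_width: 91.7
finger_force: 0.0
6.2667 [453.   84.6 276.6] [3.139 0.    1.57 ] {'fx': 374.7406685263423, 'fy': 374.7406685263423, 'cx': 312.78876914847723, 'cy': 236.93647548082848, 'origin': array([453.12733654, 157.21386318, 368.8775606 ]), 'rotation': array([-0.27655191, -0.00334151, -0.00093556])}
```

View pics/s4.png

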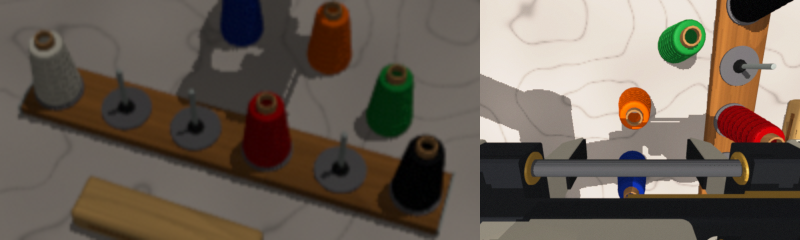

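Red stands fully down on its spindle (267,130 in the picture). Orange's tube top is at about wrist (308,234).

```bash
cat > top.py <<'E'
import sys; from h import *
n,c=sys.argv[1:3]; ci=np.load(f'pics/{n}.npy',allow_pickle=True).item()
im=cv2.imread(f'pics/{n}.png')[:,:,::-1].copy(); m=mask(im,c,110,60); m[300:]=0
cs,_=cv2.findContours(m,0,2); k=cv2.convexHull(max(cs,key=cv2.contourArea))[:,0].astype(float)
lo=k[k[:,1].argmax()]; l=k[:,0].min(); r=k[:,0].max()
print('hull x',l,r,'y',k[:,1].min(),lo)
# foot: farthest +y (top row) point ray onto z=3 plus radius; top yarn rim (lowest row) z=97, radius 23
u,v=k[k[:,1].argmin()]; print('foot',cast(ci,u,v,4)[:2]-[0,32],'rim',cast(ci,*lo,97)[:2]+[0,23])
E
python3 top.py w4 orange; python3 top.py w1 red; python3 -c "
from h import *
print(cast(np.load('pics/w4.npy',allow_pickle=True).item(),308,234,114))"
```

```text
hull x 447.0 579.0 y 0.0 [500. 299.]
foot [609.3154511  233.01616848] rim [602.33970754  51.61921712]
hull x 282.0 344.0 y 171.0 [317. 249.]
foot [419.55979471 193.97449519] rim [416.52576446 196.55710194]
[450.5352806   87.03172756 114.        ]
```

```bash
python3 -m creep '-.001 .001 -.041 0 0 0 100;0 0 -.041 0 0 0 100;0 0 -.041 0 0 0 100;0 0 -.018 0 0 0 100;0 0 -.007 0 0 0 100;0 0 0 0 0 0 100;0 0 0 0 0 0 0;0 0 0 0 0 0 0'
python3 -m creep '0 0 0 0 0 0 0;0 0 0 0 0 0 0;0 0 0 0 0 0 0;0 0 0 0 0 0 0;0 0 0 0 0 0 0;0 0 0 0 0 0 0;0 0 0 0 0 0 0;0 0 0 0 0 0 0'
python3 -m creep '0 0 .020 0 0 0 0;0 0 .040 0 0 0 0;0 0 .040 0 0 0 0;0 0 .020 0 0 0 0;0 0 .01 0 0 0 0;0 0 0 0 0 0 0;0 0 0 0 0 0 0'
```

```text
time: 7.03
tool_pos: [452.1, 85.7, 129.1]
tcp_rot: [3.138, -0.0, 1.57]
contact_force: [0.0, 0.8, -0.2]
grip_width: 82.5
finger_force: 0.0
time: 7.7
tool_pos: [450.8, 85.7, 128.0]
tcp_rot: [3.141, 0.0, 1.57]
contact_force: [-1.5, -0.3, 4.0]
grip_width: 49.1
finger_force: 30.0
time: 8.28
tool_pos: [450.5, 85.7, 257.5]
tcp_rot: [3.141, 0.0, 1.57]
contact_force: [-0.2, 0.7, -2.1]
grip_width: 49.1
finger_force: 29.8
```

```bash
python3 -m creep '.0308 -.0216 0 0 0 0 0;.0308 -.0216 0 0 0 0 0;.0308 -.0216 0 0 0 0 0;.0308 -.0216 0 0 0 0 0;.0308 -.0216 0 0 0 0 0;.0308 -.0216 0 0 0 0 0;0 0 0 0 0 0 0;0 0 0 0 0 0 0'
python3 -m creep '0 0 0 0 0 0 0;0 0 0 0 0 0 0'
python3 look.py w5; python3 - <<'E'
from h import *
ci=np.load('pics/w5.npy',allow_pickle=True).item()
im=cv2.imread('pics/w5.png')[:,:,::-1].copy();m=mask(im,'orange',180,60);m[:150]=0;m[320:]=0
N,l,s,c=cv2.connectedComponentsWithStats(m); print(s[s[:,4]>1500])
for y in (-47,-45,-43,-41): print(y,np.round(proj(ci,[634,y+32,137]),1))
cv2.imwrite('pics/w5c.png',im[:,:,::-1][0:400,150:500])
E
```

```text
time: 8.95
tool_pos: [635.7, -45.1, 253.9]
tcp_rot: [-3.137, -0.001, 1.568]
contact_force: [-0.7, -0.1, -0.8]
grip_width: 49.4
finger_force: 29.8
time: 9.12
tool_pos: [634.5, -43.1, 256.8]
tcp_rot: [-3.139, -0.001, 1.57]
contact_force: [-0.4, -0.1, -0.9]
grip_width: 49.6
finger_force: 29.8
9.1667 [634.6 -42.9 257.4] [-3.14  -0.     1.571] {'fx': 374.7406685263423, 'fy': 374.7406685263423, 'cx': 312.78876914847723, 'cy': 236.93647548082848, 'origin': array([635.50713   ,  29.38187498, 348.74951632]), 'rotation': array([-0.27589142,  0.00193325, -0.00040736])}
[[     0      0    640    480 293724]
 [   252    150    123    169  13374]]
-47 [310.9 210.9]
-45 [310.9 207.5]
-43 [310.9 204.1]
-41 [310.9 200.6]
```

View pics/w5c.png

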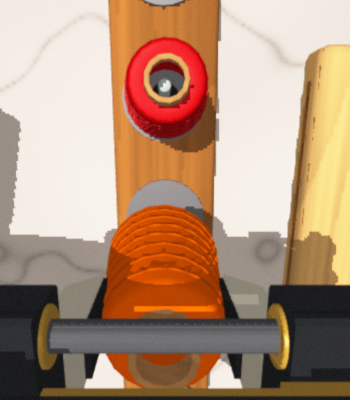

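Orange is over its slot: its foot edge at row ~205 gives y≈-43.5, against a target of -43.8. Red is centred on its spindle, crop (165,80). Lower and release. Then on to blue at about (445.5,-47).

```bash
python3 -m creep '.001 -.001 -.025 0 0 0 0;0 0 -.025 0 0 0 0;0 0 -.025 0 0 0 0;0 0 -.015 0 0 0 0;0 0 -.010 0 0 0 0;0 0 -.001 0 0 0 0;0 0 0 0 0 0 0;0 0 0 0 0 0 0'
python3 -m creep '0 0 0 0 0 0 0;0 0 0 0 0 0 100;0 0 0 0 0 0 100;0 0 0 0 0 0 100;0 0 0 0 0 0 100;0 0 0 0 0 0 100;0 0 .01 0 0 0 100;0 0 .03 0 0 0 100'
python3 -m creep '0 0 .04 0 0 0 100;0 0 .04 0 0 0 100;-.038 -.0004 0 0 0 0 100;-.038 -.0004 0 0 0 0 100;-.038 -.0004 0 0 0 0 100;-.038 -.0004 0 0 0 0 100;-.038 -.0004 0 0 0 0 100;0 0 0 0 0 0 100'
python3 -m creep '0 0 0 0 0 0 100;0 0 0 0 0 0 100;0 0 0 0 0 0 100'
python3 look.py w6; python3 - <<'E'
from h import *
ci=np.load('pics/w6.npy',allow_pickle=True).item()
a=cv2.imread('pics/w6.png'); cv2.imwrite('pics/w6c.png',np.hstack([a[60:360,200:500],cv2.resize(viewer.capture('scene')[150:300,200:450][:,:,::-1],(500,300))]))
E
```

```text
time: 9.83
tool_pos: [636.8, -44.5, 157.7]
tcp_rot: [3.14, 0.0, 1.57]
contact_force: [-0.1, -1.0, -0.3]
grip_width: 49.4
finger_force: 29.8
time: 10.5
tool_pos: [634.5, -44.6, 193.2]
tcp_rot: [-3.133, -0.002, 1.57]
contact_force: [-0.4, 0.6, -0.7]
grip_width: 89.8
finger_force: 0.0
time: 11.17
tool_pos: [439.6, -45.7, 276.5]
tcp_rot: [-3.135, -0.001, 1.57]
contact_force: [1.0, -0.3, 0.1]
grip_width: 92.1
finger_force: 0.0
time: 11.42
tool_pos: [447.9, -47.1, 277.4]
tcp_rot: [3.139, 0.001, 1.57]
contact_force: [0.6, 0.7, 0.4]
grip_width: 91.9
finger_force: 0.0
11.4667 [447.8 -47.1 277.1] [3.14 0.   1.57] {'fx': 374.7406685263423, 'fy': 374.7406685263423, 'cx': 312.78876914847723, 'cy': 236.93647548082848, 'origin': array([448.50763332,  25.4049785 , 369.33936265]), 'rotation': array([-0.27703189, -0.00246008, -0.00103206])}
```

View pics/w6c.png

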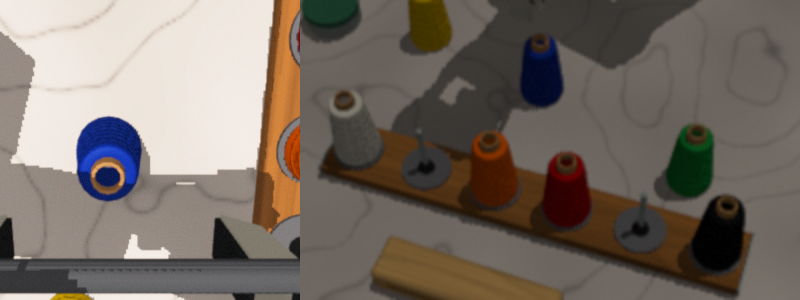

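Orange and red are both seated. Blue's tube top is at wrist (308,235).

```bash
python3 -m creep '-.002 .001 -.041 0 0 0 100;0 0 -.041 0 0 0 100;0 0 -.041 0 0 0 100;0 0 -.019 0 0 0 100;0 0 -.007 0 0 0 100;0 0 0 0 0 0 100;0 0 0 0 0 0 0;0 0 0 0 0 0 0'
python3 -m creep '0 0 0 0 0 0 0;0 0 0 0 0 0 0;0 0 0 0 0 0 0;0 0 0 0 0 0 0;0 0 0 0 0 0 0;0 0 0 0 0 0 0;0 0 0 0 0 0 0;0 0 0 0 0 0 0'
python3 -m creep '0 0 .020 0 0 0 0;0 0 .040 0 0 0 0;0 0 .040 0 0 0 0;0 0 .020 0 0 0 0;0 0 .01 0 0 0 0;0 0 0 0 0 0 0;0 0 0 0 0 0 0'
```

```text
time: 12.18
tool_pos: [445.8, -46.1, 129.1]
tcp_rot: [3.139, 0.001, 1.57]
contact_force: [0.3, -0.3, 0.3]
grip_width: 82.6
finger_force: 0.0
time: 12.85
tool_pos: [444.5, -45.9, 128.0]
tcp_rot: [3.141, 0.0, 1.57]
contact_force: [-1.9, -0.4, 5.3]
grip_width: 50.2
finger_force: 30.1
time: 13.43
tool_pos: [444.4, -45.8, 257.5]
tcp_rot: [3.141, 0.0, 1.57]
contact_force: [-0.3, 0.2, -1.8]
grip_width: 49.9
finger_force: 29.7
```

```bash
python3 -m creep '.0238 .0252 0 0 0 0 0;.0238 .0252 0 0 0 0 0;.0238 .0252 0 0 0 0 0;.0238 .0252 0 0 0 0 0;.0238 .0252 0 0 0 0 0;.0238 .0252 0 0 0 0 0;.0238 .0252 0 0 0 0 0;.0238 .0252 0 0 0 0 0'
python3 -m creep '0 0 0 0 0 0 0;0 0 0 0 0 0 0;0 0 0 0 0 0 0;0 0 0 0 0 0 0'
python3 look.py w7; python3 - <<'E'
from h import *
ci=np.load('pics/w7.npy',allow_pickle=True).item()
im=cv2.imread('pics/w7.png')[:,:,::-1].copy();m=mask(im,'blue',150,60);m[:150]=0;m[320:]=0
N,l,s,c=cv2.connectedComponentsWithStats(m); print(s[s[:,4]>1500])
for y in (152,154,156,158): print(y,np.round(proj(ci,[634,y+32,137]),1))
E
```

```text
time: 14.1
tool_pos: [635.3, 157.1, 254.8]
tcp_rot: [-3.138, 0.001, 1.57]
contact_force: [0.8, -0.4, -0.6]
grip_width: 50.2
finger_force: 29.7
time: 14.43
tool_pos: [634.2, 154.9, 256.6]
tcp_rot: [-3.139, 0.001, 1.569]
contact_force: [-0.7, -0.9, -2.2]
grip_width: 50.6
finger_force: 29.7
14.4833 [634.3 154.8 257.3] [-3.14   0.     1.569] {'fx': 374.7406685263423, 'fy': 374.7406685263423, 'cx': 312.78876914847723, 'cy': 236.93647548082848, 'origin': array([635.27060439, 227.42439642, 348.57772143]), 'rotation': array([-0.27707463,  0.00190224, -0.0018344 ])}
[[     0      0    640    480 296429]
 [   253    208    121    111  10771]]
152 [311.4 208.9]
154 [311.4 205.5]
156 [311.4 202. ]
158 [311.4 198.6]
```

```bash
python3 -m creep '.001 .0015 -.025 0 0 0 0;0 0 -.025 0 0 0 0;0 0 -.025 0 0 0 0;0 0 -.015 0 0 0 0;0 0 -.010 0 0 0 0;0 0 -.001 0 0 0 0;0 0 0 0 0 0 0;0 0 0 0 0 0 0'
python3 -m creep '0 0 0 0 0 0 0;0 0 0 0 0 0 100;0 0 0 0 0 0 100;0 0 0 0 0 0 100;0 0 0 0 0 0 100;0 0 0 0 0 0 100;0 0 .01 0 0 0 100;0 0 .03 0 0 0 100'
python3 -m creep '0 0 .04 0 0 0 100;0 0 .04 0 0 0 100;-.0194 -.0328 0 0 0 0 100;-.0194 -.0328 0 0 0 0 100;-.0194 -.0328 0 0 0 0 100;-.0194 -.0328 0 0 0 0 100;-.0194 -.0328 0 0 0 0 100;-.0194 -.0328 0 0 0 0 100'
python3 -m creep '-.0194 -.0328 0 0 0 0 100;-.0194 -.0328 0 0 0 0 100;-.0194 -.0328 0 0 0 0 100;-.0194 -.0328 0 0 0 0 100;-.0194 -.0328 0 0 0 0 100;-.0194 -.0328 0 0 0 0 100'
python3 -m creep '0 0 0 0 0 0 100;0 0 0 0 0 0 100;0 0 0 0 0 0 100;0 0 0 0 0 0 100'
python3 look.py w8; python3 - <<'E'
from h import *
a=cv2.imread('pics/w8.png'); cv2.imwrite('pics/w8c.png',np.hstack([a[60:360,200:500],cv2.resize(viewer.capture('scene')[150:300,200:450][:,:,::-1],(500,300))]))
E
```

```text
time: 15.15
tool_pos: [636.2, 156.9, 157.7]
tcp_rot: [3.14, -0.0, 1.569]
contact_force: [0.5, 0.2, -1.3]
grip_width: 50.6
finger_force: 29.7
time: 15.82
tool_pos: [633.9, 156.9, 193.0]
tcp_rot: [-3.133, 0.001, 1.57]
contact_force: [0.0, 0.2, -0.1]
grip_width: 89.9
finger_force: 0.0
time: 16.48
tool_pos: [518.4, -40.8, 277.7]
tcp_rot: [3.14, 0.0, 1.57]
contact_force: [-0.2, -0.9, -0.2]
grip_width: 91.6
finger_force: 0.0
time: 16.98
tool_pos: [402.0, -237.7, 277.8]
tcp_rot: [3.14, 0.001, 1.57]
contact_force: [0.7, -0.5, 0.2]
grip_width: 91.3
finger_force: 0.0
time: 17.32
tool_pos: [403.7, -235.5, 277.1]
tcp_rot: [3.141, -0.0, 1.571]
contact_force: [0.2, -0.3, -0.2]
grip_width: 91.7
finger_force: 0.0
17.3667 [ 403.7 -235.3  277. ] [ 3.141 -0.     1.572] {'fx': 374.7406685263423, 'fy': 374.7406685263423, 'cx': 312.78876914847723, 'cy': 236.93647548082848, 'origin': array([ 404.34531447, -162.97506474,  369.03914376]), 'rotation': array([-2.76505497e-01, -9.30215698e-04,  2.00657649e-04])}
```

View pics/w8c.png

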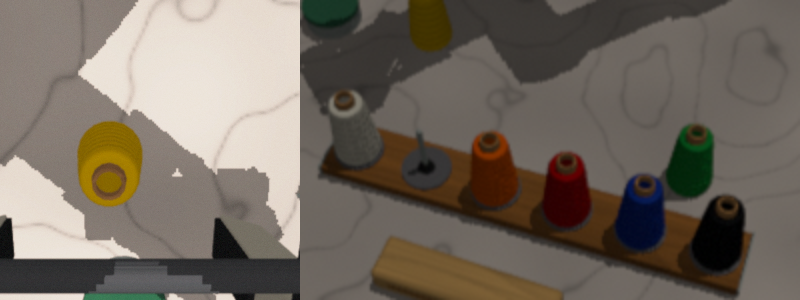

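Blue is seated in the last free slot next to black. Yellow's tube top is at wrist (309,241), so I shift −3 mm in y and grasp.

```bash
python3 -m creep '-.002 -.003 -.041 0 0 0 100;0 0 -.041 0 0 0 100;0 0 -.041 0 0 0 100;0 0 -.019 0 0 0 100;0 0 -.007 0 0 0 100;0 0 0 0 0 0 100;0 0 0 0 0 0 0;0 0 0 0 0 0 0'
python3 -m creep '0 0 0 0 0 0 0;0 0 0 0 0 0 0;0 0 0 0 0 0 0;0 0 0 0 0 0 0;0 0 0 0 0 0 0;0 0 0 0 0 0 0;0 0 0 0 0 0 0;0 0 0 0 0 0 0'
python3 -m creep '0 0 .020 0 0 0 0;0 0 .040 0 0 0 0;0 0 .040 0 0 0 0;0 0 .020 0 0 0 0;0 0 .01 0 0 0 0;0 0 0 0 0 0 0;0 0 0 0 0 0 0'
```

```text
time: 18.08
tool_pos: [402.2, -239.8, 129.3]
tcp_rot: [3.139, 0.002, 1.571]
contact_force: [0.1, 0.5, -0.2]
grip_width: 82.6
finger_force: 0.0
time: 18.75
tool_pos: [401.1, -239.5, 128.0]
tcp_rot: [3.141, 0.0, 1.57]
contact_force: [-0.8, 0.5, 3.9]
grip_width: 49.8
finger_force: 30.1
time: 19.33
tool_pos: [401.0, -239.2, 257.4]
tcp_rot: [3.141, -0.0, 1.57]
contact_force: [-0.8, 0.3, -1.1]
grip_width: 49.3
finger_force: 29.7
```

```bash
python3 -m creep '.0335 .0134 0 0 0 0 0;.0335 .0134 0 0 0 0 0;.0335 .0134 0 0 0 0 0;.0335 .0134 0 0 0 0 0;.0335 .0134 0 0 0 0 0;.0335 .0134 0 0 0 0 0;.0335 .0134 0 0 0 0 0;0 0 0 0 0 0 0'
python3 -m creep '0 0 0 0 0 0 0;0 0 0 0 0 0 0;0 0 0 0 0 0 0'
python3 look.py w9; python3 - <<'E'
from h import *
ci=np.load('pics/w9.npy',allow_pickle=True).item()
im=cv2.imread('pics/w9.png')[:,:,::-1].copy();m=mask(im,'yellow',150,60);m[:150]=0;m[320:]=0
N,l,s,c=cv2.connectedComponentsWithStats(m); print(s[s[:,4]>1500])
for y in (-148,-146,-144,-142): print(y,np.round(proj(ci,[634,y+32,137]),1))
E
```

```text
time: 20.0
tool_pos: [639.5, -142.3, 253.6]
tcp_rot: [-3.14, -0.003, 1.573]
contact_force: [-1.5, -0.0, -1.4]
grip_width: 49.8
finger_force: 29.7
time: 20.25
tool_pos: [634.5, -146.0, 256.7]
tcp_rot: [-3.139, -0.001, 1.569]
contact_force: [-0.0, -0.1, -1.7]
grip_width: 49.7
finger_force: 29.7
20.3 [ 634.6 -146.2  257.3] [-3.14  -0.     1.569] {'fx': 374.7406685263423, 'fy': 374.7406685263423, 'cx': 312.78876914847723, 'cy': 236.93647548082848, 'origin': array([635.64529838, -73.59604445, 348.67615575]), 'rotation': array([-0.27596624,  0.00191498, -0.00188903])}
[[     0      0    640    480 296161]
 [   252    206    123    113  11039]]
-148 [310.8 207.6]
-146 [310.8 204.1]
-144 [310.7 200.7]
-142 [310.7 197.2]
```

```bash
python3 -m creep '.001 .002 -.025 0 0 0 0;0 0 -.025 0 0 0 0;0 0 -.025 0 0 0 0;0 0 -.015 0 0 0 0;0 0 -.010 0 0 0 0;0 0 -.001 0 0 0 0;0 0 0 0 0 0 0;0 0 0 0 0 0 0'
python3 -m creep '0 0 0 0 0 0 0;0 0 0 0 0 0 100;0 0 0 0 0 0 100;0 0 0 0 0 0 100;0 0 0 0 0 0 100;0 0 0 0 0 0 100;0 0 .01 0 0 0 100;0 0 .03 0 0 0 100'
python3 -m creep '0 0 .04 0 0 0 100;0 0 .04 0 0 0 100;-.039 0 0 0 0 0 100;-.039 0 0 0 0 0 100;-.039 0 0 0 0 0 100;-.039 0 0 0 0 0 100;-.039 0 0 0 0 0 100;0 0 0 0 0 0 100'
python3 - <<'E'
from h import *
a=viewer.capture('scene')[150:300,200:450]; b=viewer.capture('top')[140:290,180:445]
cv2.imwrite('pics/fin.png',np.vstack([cv2.resize(a,(500,300)),cv2.resize(b,(500,283))])[:,:,::-1])
E
```

```text
time: 20.97
tool_pos: [636.7, -144.1, 157.7]
tcp_rot: [3.14, 0.001, 1.569]
contact_force: [-0.3, 1.2, -1.3]
grip_width: 49.7
finger_force: 29.7
time: 21.63
tool_pos: [634.6, -142.9, 193.0]
tcp_rot: [-3.133, -0.003, 1.57]
contact_force: [-0.5, 0.0, 0.0]
grip_width: 90.0
finger_force: 0.0
time: 22.3
tool_pos: [435.0, -142.0, 276.6]
tcp_rot: [-3.136, -0.002, 1.569]
contact_force: [1.4, -0.3, 0.4]
grip_width: 91.7
finger_force: 0.0
```

View pics/fin.png

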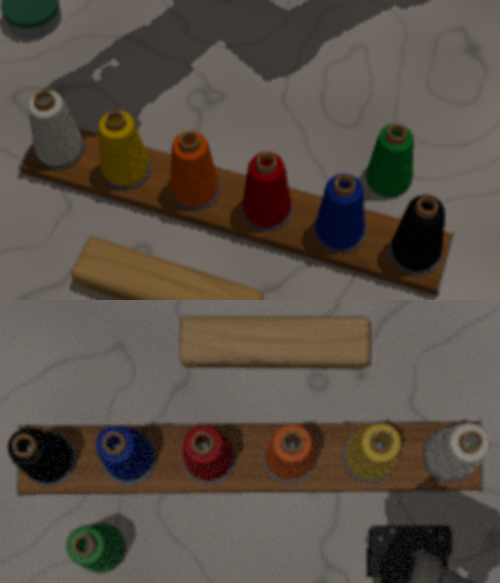

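The row runs white, yellow, orange, red, blue, black, with every cone upright and down on its seat. The robot is clear of the stand, and the clapper, tin and green cone look unmoved.

```bash
python3 -m creep '0 0 0 0 0 0 100;0 0 0 0 0 0 100;0 0 0 0 0 0 100' ; python3 -c "
from plant import order
print(order.close_job())"
```

```text
time: 22.65
tool_pos: [442.7, -143.7, 276.9]
tcp_rot: [3.141, 0.0, 1.57]
contact_force: [-0.1, -0.2, -0.7]
grip_width: 91.8
finger_force: 0.0
the job is handed in; nothing more can be done
None
```

The stand now runs white, yellow, orange, red, blue, black, each cone upright, fully down on its spindle and released; the job was handed in at about 23 s, and no verdict was shown.

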